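# File the red ledger in the desk rack

## Task

File the red ledger in the desk rack: stand it upright in the gap between the blue and the black ledger, spine outwards like theirs, letting it spread them apart, and push it fully home under the rack's shelf until its page edge is at the back stop. Leave the blue and black ledgers standing in their places beside it, and leave the green ledger and everything else on the desk where they are.

Things in the scene. Friction and masses are not known exactly. Their poses are not given: they have to be found in the camera images.
- red_ledger_center (a point): Red hard-bound ledger standing on its long edge, 170 mm long (x), 26 mm thick (y), 120 high (z), about 0.32 kg. Point: its centre, 60 mm up. x runs from the half-round spine (x = -85 mm) to the page edge (x = +85 mm). Upright corners of the page edge rounded (6 mm). Starts alone on the desk, left or right of the rack, spine roughly towards the robot
- red_spine (a point): the middle of the red ledger's rounded spine: 85 mm from its centre along its -x, 60 mm above its lower edge
- blue_ledger_center (a point): Blue hard-bound ledger standing on its long edge, 170 mm long (x), 30 mm thick (y), 120 high (z), about 0.3 kg. Point: its centre, 60 mm up. x runs from the half-round spine (x = -85 mm) to the page edge (x = +85 mm). Stands loose in the rack's open bay, left or right of the black one, spine towards the bay's mouth, page edge within 3 mm of the back stop
- black_ledger_center (a point): Black hard-bound ledger standing on its long edge, 170 mm long (x), 30 mm thick (y), 120 high (z), about 0.3 kg. Point: its centre, 60 mm up. x runs from the half-round spine (x = -85 mm) to the page edge (x = +85 mm). Beside the blue one in the bay: the gap between their covers, 13 to 23 mm, flares open at the round spines; both slide sideways when pushed (over 13 mm free outside each)
- bay_home (a point): centre of a ledger that stands in the rack's open bay, on its floor and against its back stop, midway between the side walls (the red ledger's home in x and z; its y depends on its neighbours). 72 mm above the desk; x points into the bay, y to its left, z up
- rack: fixed pale wooden rack. Origin on the desk right below bay_home, same axes. Open bay: inside y -56 to 56 mm; floor board 12 mm thick, x -145 to 100 mm; back stop 40 mm high, front face at x = 85 mm; ledgers' spines at x = -85 mm. Side walls 12 mm thick, full height from x = -20 mm, 35 mm above the floor from x = -70 mm. Second bay, y 68 to 168 mm: fixed files up to 130 mm high from x = -60 mm
- shelf_edge (a point): middle of the lower front edge of the shelf over the open bay, 20 mm before bay_home (rack x = -20 mm): 146 mm above the desk, 14 mm above the standing ledgers' tops. The shelf covers rack x -20 to 100 mm, is 14 mm thick and carries a fixed box and pad up to 190 mm above the desk
- green_ledger_center (a point): Green hard-bound ledger standing on its long edge, 170 mm long (x), 26 mm thick (y), 120 high (z), about 0.32 kg. Point: its centre, 60 mm up. x runs from the half-round spine (x = -85 mm) to the page edge (x = +85 mm). Alone on the desk, on the other side of the rack from the red one; not wanted, leave it
- paper_cup: white cup, 80 mm wide, 95 mm high; leave alone. Origin: centre of its underside
- calculator: grey desk calculator 140 x 85 x 20 mm, lying flat; leave alone. Origin: centre of its underside
- stapler: red and black stapler 140 x 36 x 54 mm; leave alone. Origin: centre of its underside
- red_ledger: the same red ledger; origin: centre of its lower edge face, 60 mm below red_ledger_center
Things that resemble listed ones, but are neither listed nor needed, are in the scene too. Of the things that look like the red_ledger, take the one that is farthest from the robot's base at the start. Leave any purple look-alike of the part that bears blue_ledger_center alone.

How it is judged:
By the outcome, as a careful person would: the job done as asked, in the order asked, and still so for the second after the job is handed in, with the robot touching nothing.
It also fails if it takes over 64 s, if anything falls off the work surface, if the arm or the gripper's body presses on something with over 40 N, if the wrist force passes 120 N, or if a joint passes its speed limit or range.

## Robot

A 7-joint arm with a two-finger parallel gripper is mounted at the origin on the work surface. World frame = base frame: x ahead of the robot, y to its left, z up, the work surface at z = 0. Lengths are in m, angles in rad, forces in N, time in s.
With the tool pointing down it reaches from about 0.425 to 0.8 m from the base axis. Payload 8.3 kg.
Tool frame: the origin (TCP) lies midway between the tips of the shut fingers; the grasp point (between the pads) lies 19 mm behind it (manip.tcp_to_grasp is the distance from the TCP to the grasp point, in m); z points along the fingers, x is the direction in which the jaws open and shut, and the axes are right-handed (so a half turn about z gives the same grasp; the last joint's range is limited). The gripper opens to 85 mm and grips with 20 to 120 N. Pads are 22 mm wide; open, the fingers measure 114 mm over their backs; the gripper's body (76 mm by 85 mm) begins 54 mm behind the grasp point. The pads swing forward as they close: fully open they stand 13 mm farther back than shut.
Start: joints at [-1.266, 0.383, 0.016, 1.37, -0.006, 1.388, -0.046], TCP at [0.225, 0.583, 0.21] pointing down, gripper open.
Joint ranges: [-2.95, 2.95], [-0.25, 2.06], [-1.52, 1.56], [0.18, 2.33], [-1.44, 4.58], [0.02, 2.06], [-3.01, 3.01]. Speed limits (rad/s): [2.39, 2.39, 3.01, 3.01, 3.14, 3.14, 3.14].

## Interface

Orientations are given as [roll, pitch, yaw] about the fixed x, y, z axes, in that order (R = Rz(yaw) Ry(pitch) Rx(roll)).
In Python, from plant import manip gives the robot as it stands. Calls block until the motion is done:
- manip.movep(position, orientation): joint-space move of the TCP to a pose.
- manip.movel(position, orientation=None, speed=0.15): straight line of the TCP; orientation=None keeps the orientation; speed is the mean speed in m/s.
- manip.movej(angles): joint-space move.
- manip.gripper_to(opening, effort=None): opening from 0.0 (shut) to 1.0 (fully open); effort is the grip in N (None keeps the last); returns when the fingers have stopped.
- manip.wait(seconds).
- manip.inverse_kinematics(position, orientation): joint angles nearest the present ones, or None.
- manip.capture(name): name is "scene" or "side" or "wrist"; returns a dict with "frame" (420x560x3 uint8, red, green, blue), "intrinsics" (3x3 intrinsics, pixels), "D" ([k1, k2, p1, p2, k3] as OpenCV has them; the pictures are not rectified), "R" (3x3) and "t" (3): a world point X has camera coordinates R X + t. Camera axes: x right, y down, z forward; pixel columns grow to the right and rows downward; lengths in m; the calibration is good to about 2 mm. A picture is of the moment at which its call begins. There is no depth.
A pose or a line that the arm cannot do raises manip.MotionError and nothing moves.
- manip.close_job(): hands the job in, once; it reports no verdict.
Readings, each from a call of its own:
- manip.read_t(): time.
- manip.read_qpos(): joint angles.
- manip.read_joint_velocities(): joint speeds.
- manip.read_joint_efforts(): joint torques, N m.
- manip.read_position(): TCP position.
- manip.read_orientation(): TCP orientation.
- manip.read_wrist_force(): force on the tool from outside, world axes, zero at the start.
- manip.read_ft_torque(): the same for the moment, N m.
- manip.read_grip_width(): opening from 0.0 (shut) to 1.0 (fully open).
Only numpy, scipy, OpenCV 4.12 (cv2) and the standard library are available. Lean on these libraries where they do the work, as an engineer would, in place of code of your own. Each camera call takes 0.05 s, during which the arm holds its last target.

## Working session

There is one attempt and no reset: what is moved stays moved. The work goes in short steps, each a Python script; the robot and the scene stay as the last script left them, time stands still between calls to the robot, and variables do not carry over. Pictures are saved under pics/ and viewed, and the job is handed in when it is done.

```bash
ls; mkdir -p pics; python3 - <<'E'
from plant import manip
import cv2,numpy as np,pickle
for n in ["scene","side","wrist"]:
    c=manip.capture(n); pickle.dump(c,open(f"pics/{n}0.pkl","wb"))
    cv2.imwrite(f"pics/{n}0.png",cv2.resize(c["frame"][:,:,::-1],(800,600),interpolation=cv2.INTER_CUBIC))
    R,t=c["R"],c["t"]; print(n,"campos",(-R.T@t).round(3),"fwd",R[2].round(3),c["intrinsics"].round(1).tolist(),c["D"])
print(manip.read_t(),manip.read_position(),manip.read_orientation(),manip.tcp_to_grasp)
E
```

```text
pics
scene campos [ 1.123 -0.297  1.1  ] fwd [-0.537  0.209 -0.817] [[398.6, 0.0, 279.7], [0.0, 398.6, 209.9], [0.0, 0.0, 1.0]] [-0.01349646  0.          0.          0.          0.        ]
side campos [-0.175 -0.795  0.681] fwd [ 0.551  0.667 -0.502] [[447.7, 0.0, 281.9], [0.0, 447.7, 205.5], [0.0, 0.0, 1.0]] [-0.08536366  0.          0.          0.          0.        ]
wrist campos [0.165 0.607 0.374] fwd [ 0.242 -0.095 -0.966] [[319.1, 0.0, 275.7], [0.0, 319.1, 209.1], [0.0, 0.0, 1.0]] [-0.06036752  0.          0.          0.          0.        ]
0.15 [0.2245403  0.58282022 0.20890498] [3.14159145e+00 1.52329617e-03 1.20305773e+00] 0.0187
```

View pics/scene0.png

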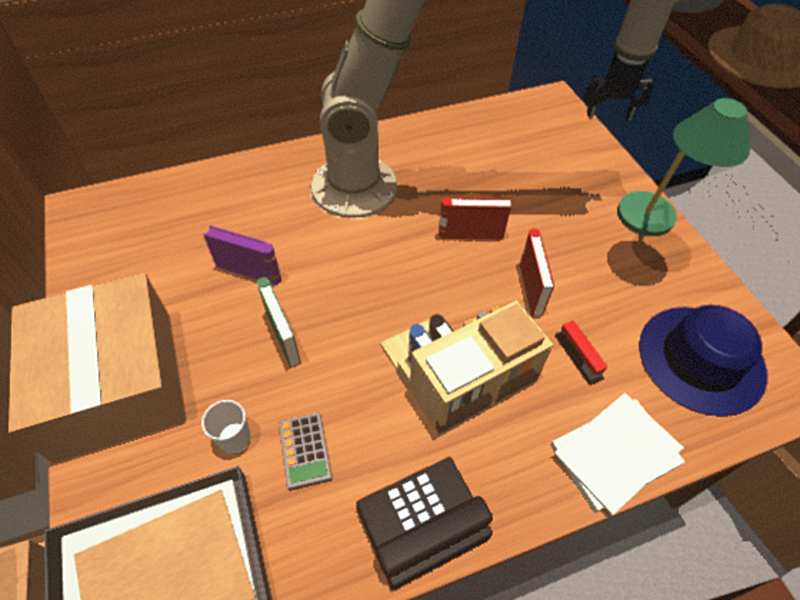

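View pics/side0.png

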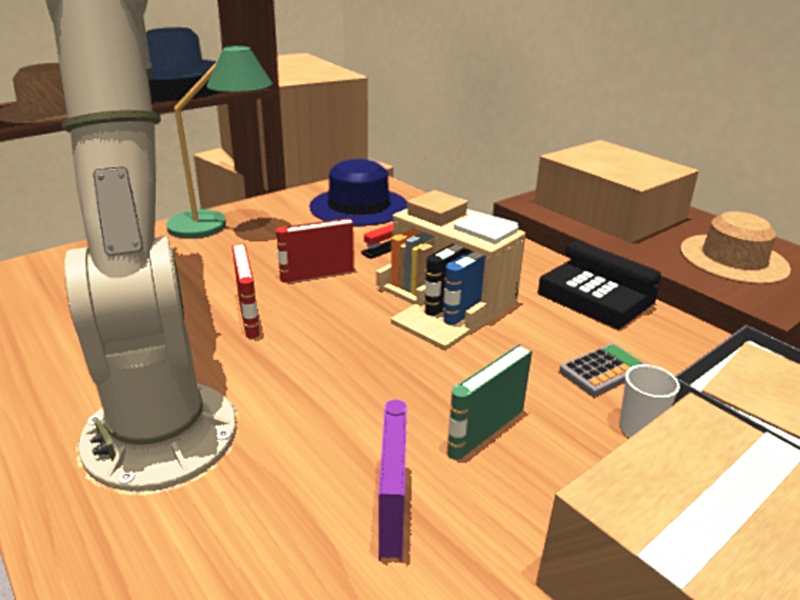

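View pics/wrist0.png

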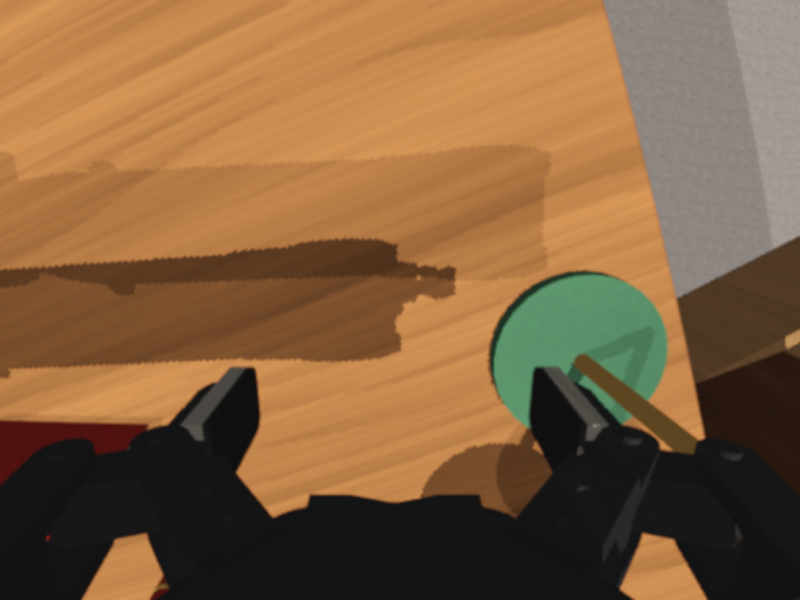

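Two red look-alikes are visible in the scene picture. A is at (475,218), close to the base, and B is at (537,272), next to the rack and farther out. B should be the target. I'll enlarge both to confirm and measure.

```bash
cat > h.py <<'E'
import cv2,numpy as np,pickle
def load(n): return pickle.load(open(f"pics/{n}.pkl","rb"))
def ray(c,uv):
    p=cv2.undistortPoints(np.array([[uv]],float),c["intrinsics"],c["D"] if isinstance(c["D"],np.ndarray) else np.array(c["D"]))[0,0]
    d=c["R"].T@np.array([p[0],p[1],1.]); o=-c["R"].T@c["t"]; return o,d/np.linalg.norm(d)
def at_z(c,uv,z):
    o,d=ray(c,uv); return o+d*(z-o[2])/d[2]
def proj(c,X):
    r,_=cv2.Rodrigues(c["R"]); return cv2.projectPoints(np.atleast_2d(np.array(X,float)),r,np.array(c["t"],float),c["intrinsics"],np.array(c["D"],float))[0][:,0]
def crop(c,x0,y0,x1,y1,s,name,pts=None):
    im=cv2.resize(c["frame"][y0:y1,x0:x1,::-1],None,fx=s,fy=s,interpolation=cv2.INTER_CUBIC).copy()
    for k in range((x0//10+1)*10,x1,10): cv2.line(im,(int((k-x0)*s),0),(int((k-x0)*s),6 if k%50 else 16),(255,255,0),1); cv2.putText(im,str(k),(int((k-x0)*s)-8,26),0,.32,(255,255,255),1) if k%20==0 else 0
    for k in range((y0//10+1)*10,y1,10): cv2.line(im,(0,int((k-y0)*s)),(6 if k%50 else 16,int((k-y0)*s)),(255,255,0),1); cv2.putText(im,str(k),(18,int((k-y0)*s)+4),0,.32,(255,255,255),1) if k%20==0 else 0
    if pts is not None:
        for p in pts: cv2.circle(im,(int((p[0]-x0+.5)*s),int((p[1]-y0+.5)*s)),3,(0,255,0),1)
    cv2.imwrite(f"pics/{name}.png",im)
E
python3 - <<'E'
from h import *
s=load("scene0"); d=load("side0")
crop(s,260,120,420,240,5,"c1"); crop(s,260,200,400,305,5.7,"c2"); crop(d,150,120,380,270,3.4,"c3")
crop(d,260,150,380,245,6.6,"c4")
E
```

```text
(no output)
```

View pics/c1.png

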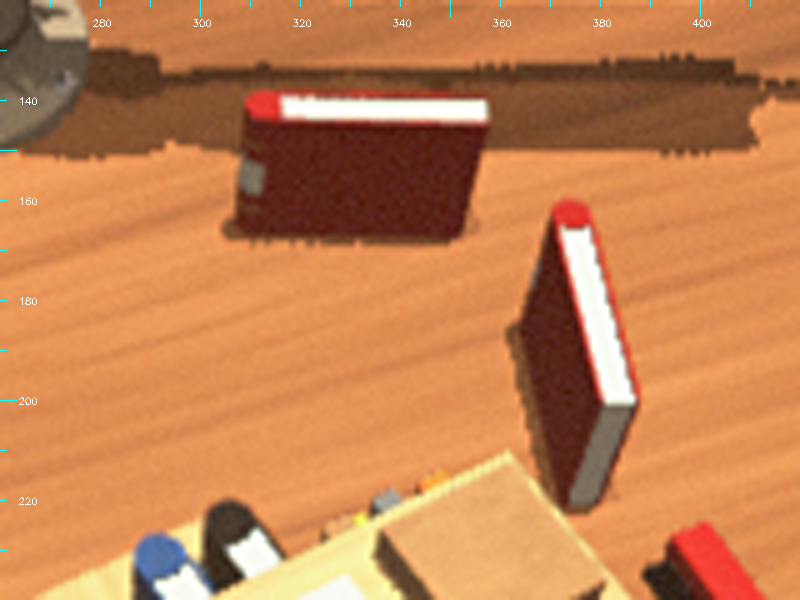

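View pics/c2.png

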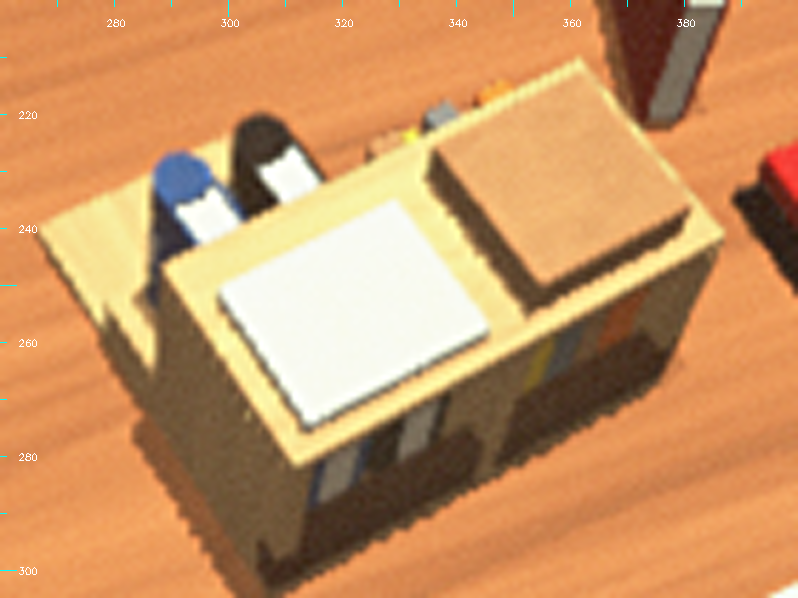

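View pics/c3.png

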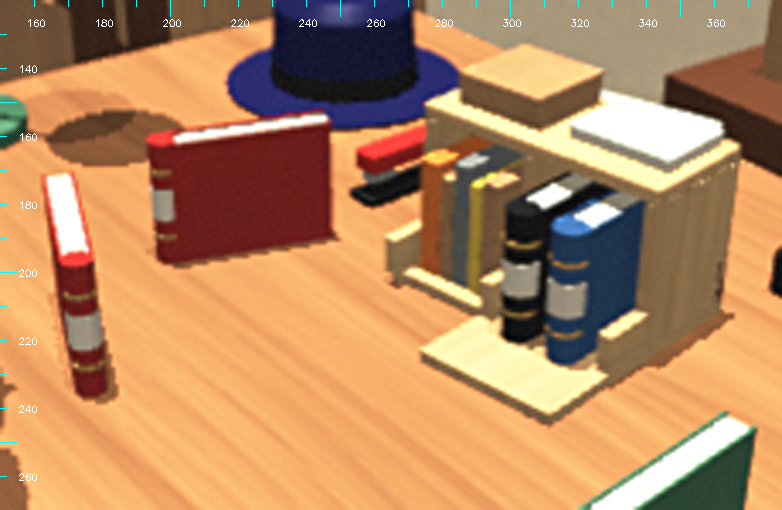

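View pics/c4.png

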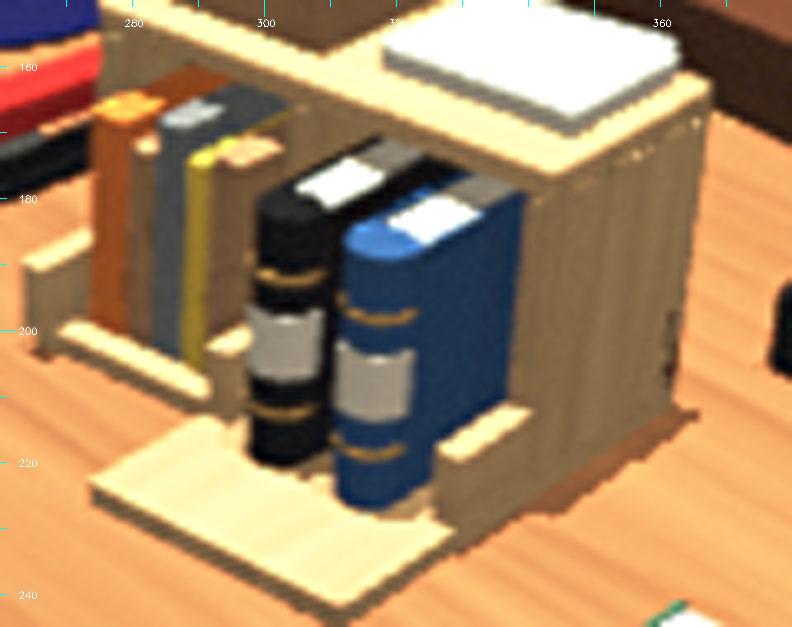

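Target confirmed: B (scene tick coords: spine top (374,161), page edge (382,200)) is the red ledger farther from the base and beside the rack. Next I'll fit the poses.

```bash
cat > fit.py <<'E'
from h import *
from scipy.optimize import least_squares
def T(p,X):
    x,y,a=p[:3]; X=np.atleast_2d(X); c,s=np.cos(a),np.sin(a)
    return np.c_[x+c*X[:,0]-s*X[:,1], y+s*X[:,0]+c*X[:,1], X[:,2]]
def fit(p0,obs):
    # obs: list (cam, local pt, uv ticks)
    f=lambda p: np.concatenate([proj(c,T(p,X))[0]-(np.array(uv)-.5) for c,X,uv in obs])
    r=least_squares(f,p0,loss="soft_l1"); return r.x, r.fun.reshape(-1,2).round(2)
E
cat > f1.py <<'E'
from fit import *
s=load("scene0"); d=load("side0")
for u in [(374,161),(382,200),(311,140),(290,226),(306,220)]: print(u,at_z(s,u,.12 if u[1]<210 else .132).round(3))
W=.068
obs=[(s,(-.02,-W,.16),(288.5,246)),(s,(.1,-W,.16),(311.5,281)),(s,(-.02,.18,.16),(361.5,210.5)),(s,(.1,.18,.16),(386,241)),
(d,(-.02,-W,.16),(343.5,176)),(d,(.1,-W,.16),(367.5,162)),(s,(.1,-W,0),(306,304))]
p,r=fit([.6,0,0],obs); print("rack",p.round(4));print(r.tolist())
print("floor corner guess s", at_z(s,(266,239.5),.012), "local", T([0,0,-p[2]],[at_z(s,(266,239.5),.012)-[p[0],p[1],0]]).round(4))
print("floor corner d", T([0,0,-p[2]],[at_z(d,(311.5,240.5),.012)-[p[0],p[1],0]]).round(4),T([0,0,-p[2]],[at_z(d,(273.5,223),.012)-[p[0],p[1],0]]).round(4))
# red B: page top corners, page bottom corners
r=.013
obs=[(s,(.085,-r,.12),(380.3,200.5)),(s,(.085,r,.12),(387.3,200.5)),(s,(.085,-r,0),(373,222)),(s,(.085,r,0),(379.5,222)),(s,(-.085,0,.12),(373.8,160)),
(d,(.085,-r,.12),(246.5,155)),(d,(.085,-r,0),(247,189.5)),(d,(-.072,-r,0),(202,197))]
p,q=fit([.5,.3,0],obs); print("red",p.round(4),np.hypot(*p[:2]));print(q.tolist())
E
python3 f1.py
```

```text
(374, 161) [0.399 0.316 0.12 ]
(382, 200) [0.55  0.263 0.12 ]
(311, 140) [0.24  0.157 0.12 ]
(290, 226) [ 0.551 -0.041  0.132]
(306, 220) [0.547 0.011 0.132]
rack [ 0.6316 -0.0074  0.1622]
[[-0.82, -0.19], [-0.38, 0.27], [0.11, -0.79], [1.46, -0.14], [-0.32, 0.71], [0.19, 1.24], [0.87, 1.02]]
floor corner guess s [ 0.50155543 -0.0989408   0.012     ] local [[-0.1431 -0.0693  0.012 ]]
floor corner d [[-0.1367 -0.0663  0.012 ]] [[-0.143   0.0644  0.012 ]]
red [ 0.4711  0.2942 -0.2971] 0.5553636557233493
[[0.02, 0.13], [1.34, -0.18], [-0.57, 0.15], [0.64, -0.16], [0.13, -0.56], [0.95, 0.79], [1.05, 0.54], [-1.96, 0.98]]
```

```bash
cat > s1.py <<'E'
from plant import manip
from fit import *
import math
def look(n):
    c=manip.capture("wrist"); pickle.dump(c,open(f"pics/{n}.pkl","wb")); cv2.imwrite(f"pics/{n}.png",cv2.resize(c["frame"][:,:,::-1],(800,600),interpolation=cv2.INTER_CUBIC))
try:
    # rack view
    rk=[.6316,-.0074,.1622]
    P=T(rk,[(-.19,-.0,.25)])[0]
    manip.movep(P.tolist(),[math.pi,0,rk[2]+math.pi/2]); look("w1"); print(manip.read_t())
    rd=[.4711,.2942,-.2971]
    P=T(rd,[(-.061,0,.23)])[0]
    manip.movep(P.tolist(),[math.pi,0,rd[2]+math.pi/2]); look("w2"); print(manip.read_t(),manip.read_position(),manip.read_orientation())
except manip.MotionError as e: print("ERR",e)
E
python3 s1.py
```

```text
2.55
3.925 [0.41370271 0.31072928 0.23017693] [3.14096859e+00 1.42396327e-04 1.27179722e+00]
```

View pics/w1.png

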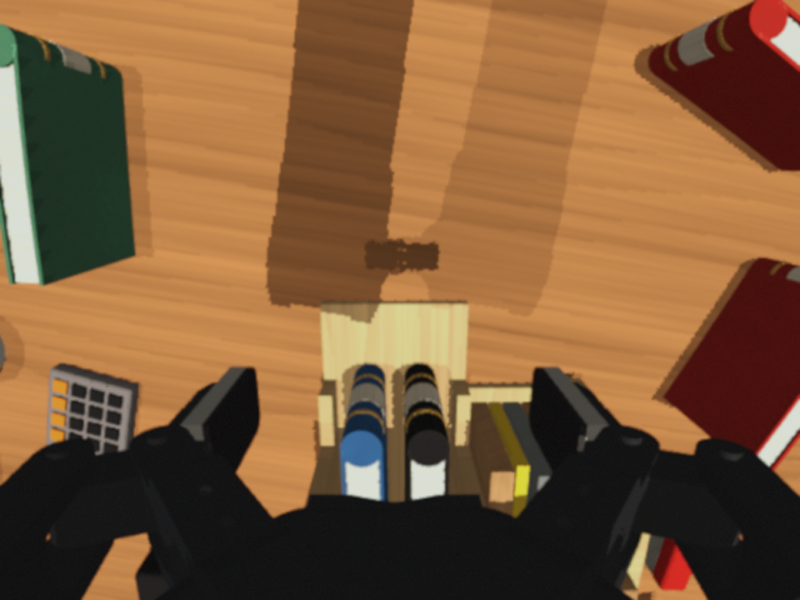

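View pics/w2.png

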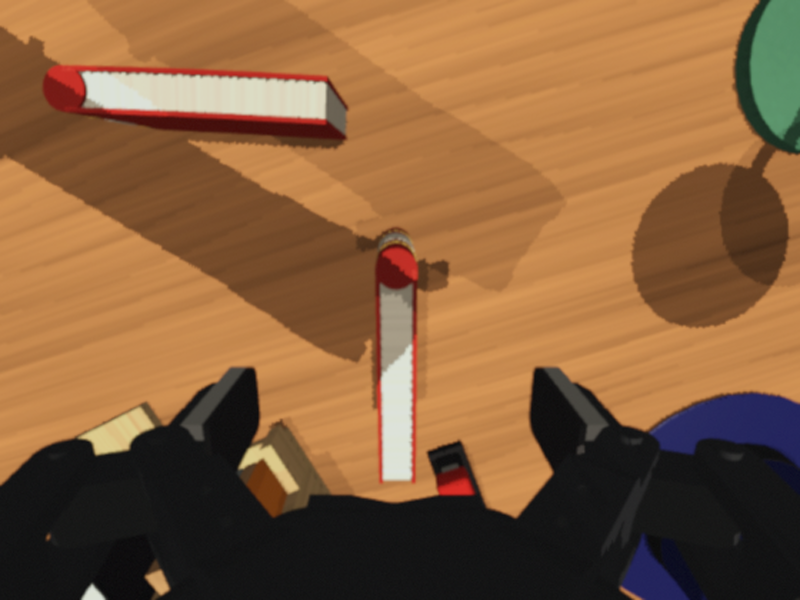

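Wrist view 1 shows blue (left, spine top ~(362,448)) and black (~(427,448)) with the gap between them, and the bay floor's front corners at (320,303) and (467,302). View 2 shows target red centred, with its spine top at (397,265). I'll enlarge both for measurement.

```bash
python3 - <<'E'
from h import *
a=load("w1"); b=load("w2")
crop(a,215,200,345,355,3.87,"c5"); crop(b,245,150,310,345,3.07,"c6x"); crop(a,225,280,335,355,7.2,"c7");crop(b,240,150,310,210,10,"c8");crop(b,240,300,310,345,10,"c9")
E
```

```text
(no output)
```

View pics/c5.png

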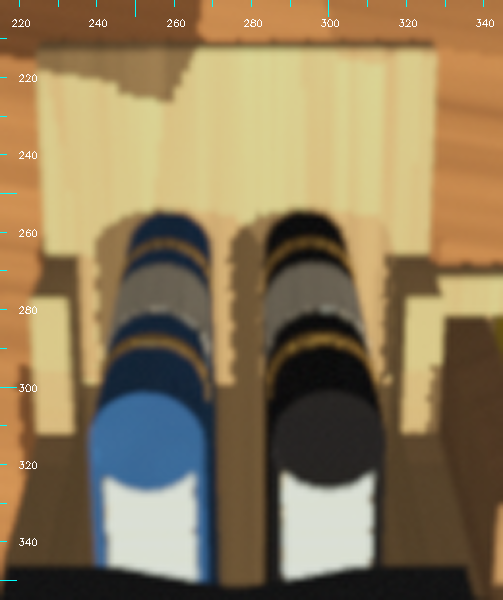

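View pics/c7.png

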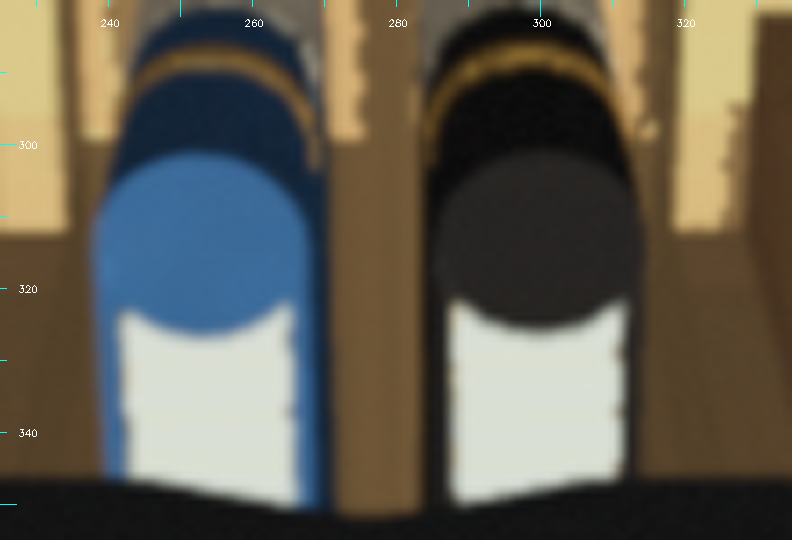

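View pics/c8.png

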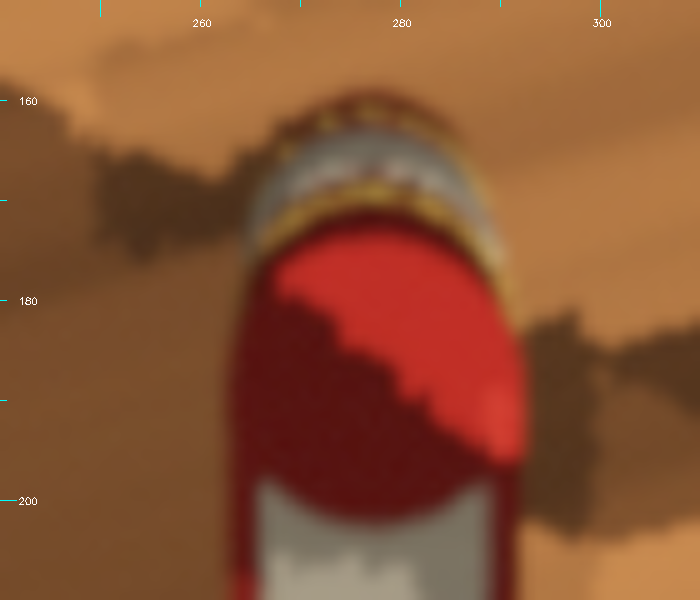

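View pics/c9.png

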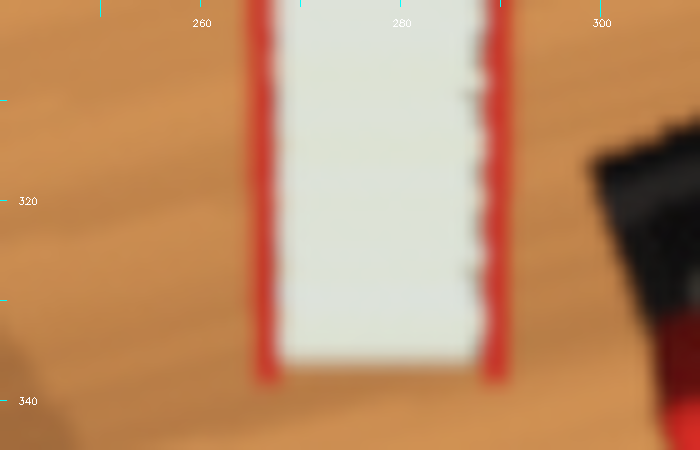

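```bash
cat > f2.py <<'E'
from fit import *
a=load("w1"); b=load("w2")
r=.013
obs=[(b,(-.085,0,.12),(278,172.7)),(b,(-.072,-r,.12),(263.3,187)),(b,(-.072,r,.12),(292.7,187)),(b,(.085,-r,.12),(265.3,337.8)),(b,(.085,r,.12),(291,337.8))]
red,q=fit([.47,.29,-.29],obs); print("red",red.round(4));print(q.tolist())
W=.068
obs=[(a,(-.145,-W,.012),(224.5,212)),(a,(-.145,W,.012),(328.5,212)),(a,(-.07,-.056,.047),(232.3,277)),(a,(-.07,.056,.047),(320,277)),(a,(-.02,-.056,.047),(234,312)),(a,(-.02,.056,.047),(319,312)),(a,(-.07,-W,.047),(222.5,277))]
rk,q=fit([.63,0,.16],obs); print("rack",rk.round(4));print(q.tolist())
r=.015
for n,ob in dict(blue=[((-.085,0),(252.7,300.8)),((-.07,-r),(238,314)),((-.07,r),(268.2,314)),((-.035,-r),(240,345)),((-.035,r),(265.7,345))],
 black=[((-.085,0),(299.8,300.5)),((-.07,-r),(285,314)),((-.07,r),(314.3,314)),((-.035,-r),(286.3,345)),((-.035,r),(312,345))]).items():
    o=[(a,(*X,.132),uv) for X,uv in ob]
    bk,q=fit(rk,o[:3] if 0 else o); L=T([0,0,-rk[2]],[[bk[0]-rk[0],bk[1]-rk[1],0]])[0]
    print(n,bk.round(4),"in rack",L.round(4),bk[2]-rk[2]);print(q.tolist())
E
python3 f2.py
```

```text
red [ 0.4727  0.2951 -0.2963]
[[-0.01, -0.71], [-0.1, -0.24], [0.11, -0.31], [0.06, 1.2], [-0.06, 1.14]]
rack [ 0.6356 -0.0058  0.1629]
[[0.11, 0.82], [-0.51, 0.83], [0.04, -0.06], [0.28, -0.06], [-0.16, -0.78], [-0.25, -0.78], [0.44, -0.09]]
blue [ 0.6385 -0.0303  0.1516] in rack [-0.0011 -0.0246  0.    ] -0.011349615414785075
[[0.08, 0.8], [0.21, 0.37], [-0.53, 0.75], [-0.97, -1.79], [1.86, -1.41]]
black [0.6306 0.0177 0.1672] in rack [-0.0012  0.024   0.    ] 0.004282838995138288
[[0.1, 1.03], [-0.11, 0.6], [0.06, 0.4], [-1.54, -1.55], [1.29, -1.76]]
```

Fits agree with the given sizes and within about 4 mm between cameras. The gap is ~18 mm, centred at about y=0 in the bay. Grasping the red ledger near its spine now.

```bash
cat > s2.py <<'E'
from plant import manip
from fit import *
import math
rd=[.4727,.2951,-.2963]
o=[math.pi,0,rd[2]+math.pi/2]
try:
    P=T(rd,[(-.061,0,.14)])[0]; manip.movep(P.tolist(),o)
    P[2]=.066; manip.movel(P.tolist(),o,speed=.12)
    print(manip.read_wrist_force())
    manip.gripper_to(0.0,effort=90); print("w",manip.read_grip_width(),manip.read_wrist_force())
    P[2]=.066+.03; manip.movel(P.tolist(),o,speed=.08); manip.wait(.2)
    print("w",manip.read_grip_width(),manip.read_wrist_force(),manip.read_ft_torque(),manip.read_position(),manip.read_t())
    for n in["side","scene","wrist"]:
        c=manip.capture(n); pickle.dump(c,open(f"pics/{n}2.pkl","wb")); cv2.imwrite(f"pics/{n}2.png",cv2.resize(c["frame"][:,:,::-1],(800,600)))
except manip.MotionError as e: print("ERR",e)
from h import crop
crop(load("side2"),150,60,330,210,4,"d1");crop(load("wrist2"),200,120,350,260,4.2,"d2")
E
python3 s2.py
```

```text
[0.58271063 0.2427877  0.05708151]
w 0.2927440217949286 [-1.27672961 -1.53612196  4.69339054]
w 0.2887143037096856 [-0.04976312 -0.70410766 -3.37954618] [ 0.05301916  0.18788486 -0.0066821 ] [0.41396466 0.31259651 0.09533488] 6.45
```

View pics/d1.png

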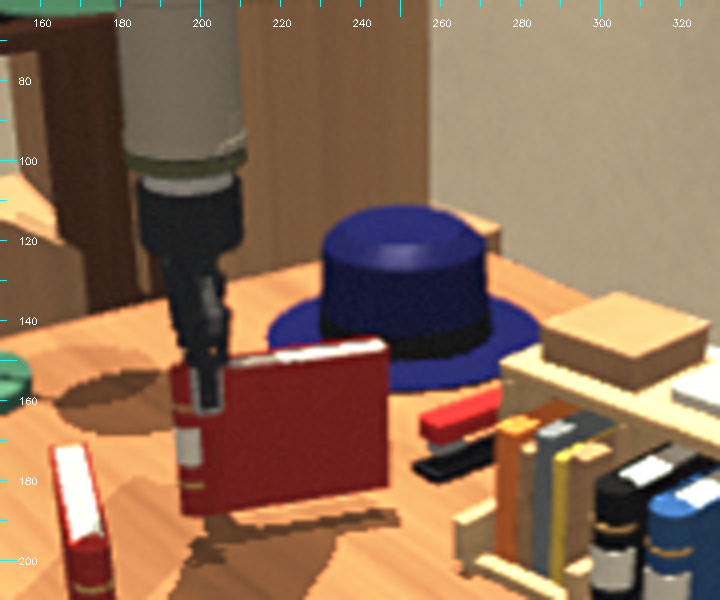

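View pics/wrist2.png

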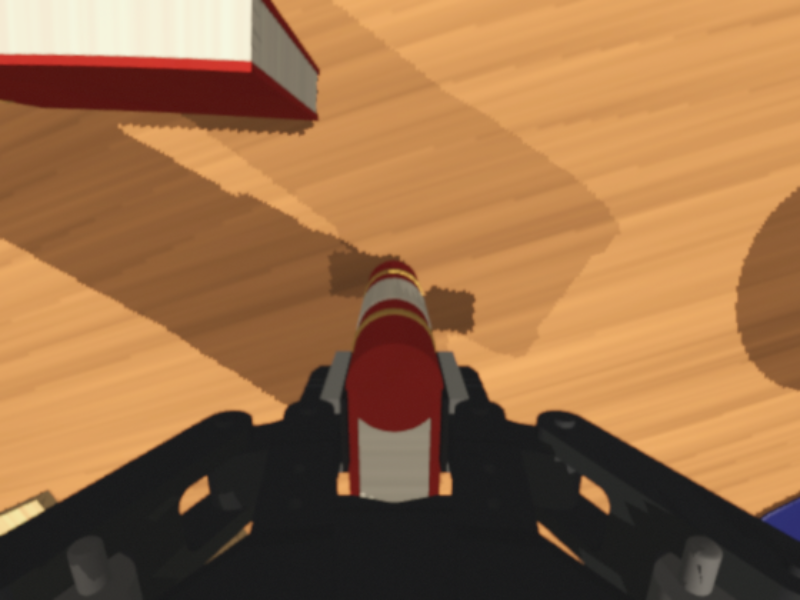

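```bash
python3 - <<'E'
from fit import *
d=load("side2"); rd=[.4727,.2951,-.2963]; s=load("scene2")
for z in (.026,.03,.034): print(z,(proj(d,T(rd,[(.085,-.013,z),(.085,-.013,z+.12),(-.072,-.013,z)]))+.5).round(1).tolist())
crop(d,190,140,255,195,11,"d3"); crop(s,350,120,410,230,5,"d4",None)
E
```

```text
0.026 [[248.2, 182.6], [247.6, 147.8], [199.8, 190.4]]
0.03 [[248.2, 181.5], [247.6, 146.5], [199.7, 189.2]]
0.034 [[248.1, 180.4], [247.5, 145.3], [199.6, 188.1]]
```

View pics/d3.png

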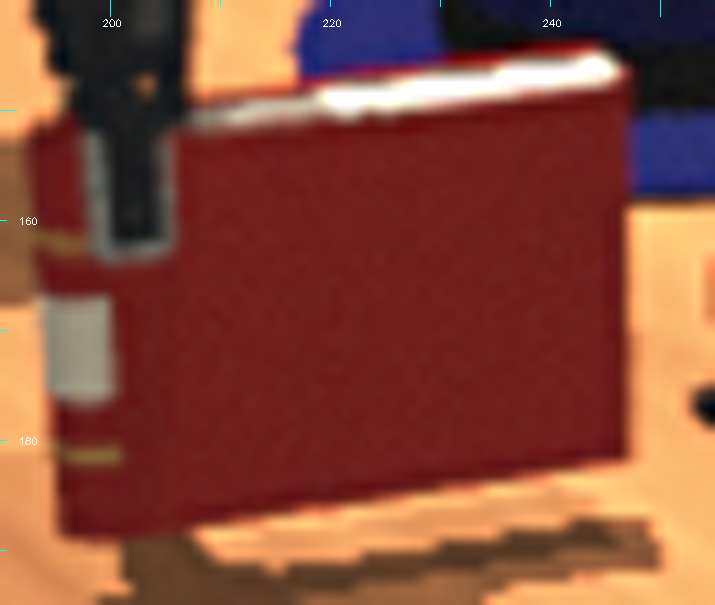

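```bash
python3 - <<'E'
from plant import manip
from fit import *
import math
rk=[.6356,-.0058,.1629]
o=[math.pi,0,rk[2]+math.pi/2]
for z in (.084,.14):
  for x in (-.28,-.27,-.26,-.25,-.24,-.23,-.21,-.19,-.1):
    P=T(rk,[(x,0,z)])[0]; q=manip.inverse_kinematics(P.tolist(),o)
    print(z,x,np.hypot(*P[:2]).round(3),None if q is None else np.round(q,2))
E
```

```text
0.084 -0.28 0.363 [-0.32 -0.09  0.36  2.2   0.04  1.02  1.75]
0.084 -0.27 0.372 [-0.32 -0.07  0.36  2.18  0.03  1.02  1.76]
0.084 -0.26 0.382 [-0.31 -0.04  0.35  2.16  0.02  1.02  1.76]
0.084 -0.25 0.392 [-0.31 -0.02  0.35  2.14  0.01  1.02  1.77]
0.084 -0.24 0.401 [-0.31  0.    0.34  2.12 -0.    1.02  1.77]
0.084 -0.23 0.411 [-0.3   0.03  0.34  2.1  -0.01  1.02  1.77]
0.084 -0.21 0.43 [-0.29  0.07  0.33  2.05 -0.03  1.02  1.78]
0.084 -0.19 0.45 [-0.28  0.11  0.32  2.01 -0.04  1.02  1.78]
0.084 -0.1 0.537 [-0.25  0.3   0.27  1.79 -0.09  1.07  1.79]
0.14 -0.28 0.363 [-0.34 -0.17  0.36  2.13  0.06  1.17  1.72]
0.14 -0.27 0.372 [-0.34 -0.14  0.35  2.11  0.05  1.17  1.73]
0.14 -0.26 0.382 [-0.33 -0.12  0.35  2.09  0.04  1.16  1.73]
0.14 -0.25 0.392 [-0.33 -0.09  0.35  2.07  0.03  1.16  1.74]
0.14 -0.24 0.401 [-0.32 -0.07  0.34  2.05  0.02  1.16  1.74]
0.14 -0.23 0.411 [-0.32 -0.04  0.34  2.03  0.02  1.16  1.75]
0.14 -0.21 0.43 [-0.31  0.    0.33  1.98 -0.    1.15  1.76]
0.14 -0.19 0.45 [-0.3   0.05  0.32  1.94 -0.02  1.16  1.76]
0.14 -0.1 0.537 [-0.26  0.24  0.29  1.73 -0.07  1.18  1.78]
```

```bash
cat > s3.py <<'E'
from plant import manip
from fit import *
import math
rk=[.6356,-.0058,.1629]; o=[math.pi,0,rk[2]+math.pi/2]
try:
    p=manip.read_position(); manip.movel([p[0],p[1],.235],None,speed=.2)
    P=T(rk,[(-.262,0,.235)])[0]; print(manip.inverse_kinematics(P.tolist(),o))
    manip.movep(P.tolist(),o)
    P[2]=.083; manip.movel(P.tolist(),o,speed=.12)
    print(manip.read_t(),manip.read_position(),manip.read_orientation(),manip.read_wrist_force(),manip.read_grip_width())
    for n in["side","scene"]:
        c=manip.capture(n); pickle.dump(c,open(f"pics/{n}3.pkl","wb"))
    crop(load("side3"),150,100,370,265,3.6,"e1");crop(load("scene3"),220,140,400,275,4.4,"e2")
except manip.MotionError as e: print("ERR",e)
E
python3 s3.py
```

```text
[-0.42344444 -0.20465722  0.40115838  1.93642633  0.0806953   1.39453846
  1.68970478]
10.2167 [ 0.37761634 -0.04826854  0.08356433] [3.14042828e+00 6.63791184e-05 1.73376056e+00] [-0.4736532   0.15146714 -3.7896785 ] 0.29190304016210367
```

View pics/e1.png

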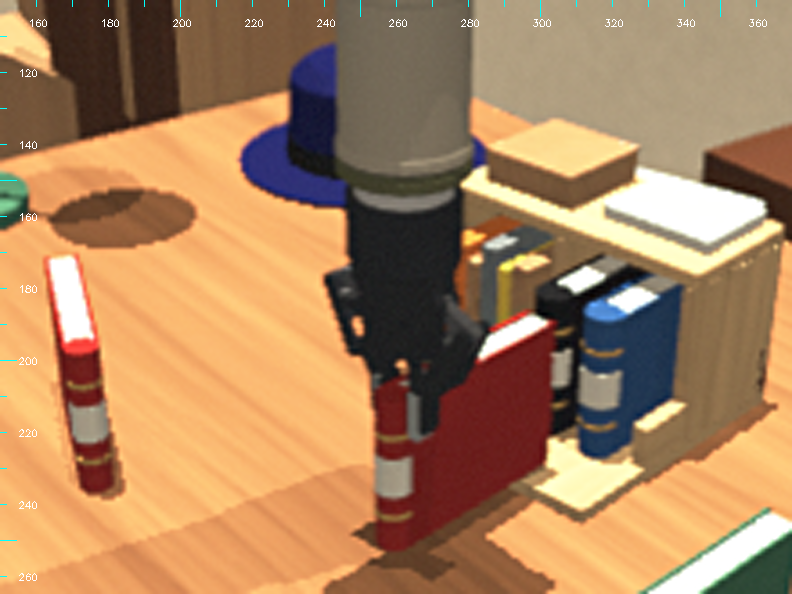

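View pics/e2.png

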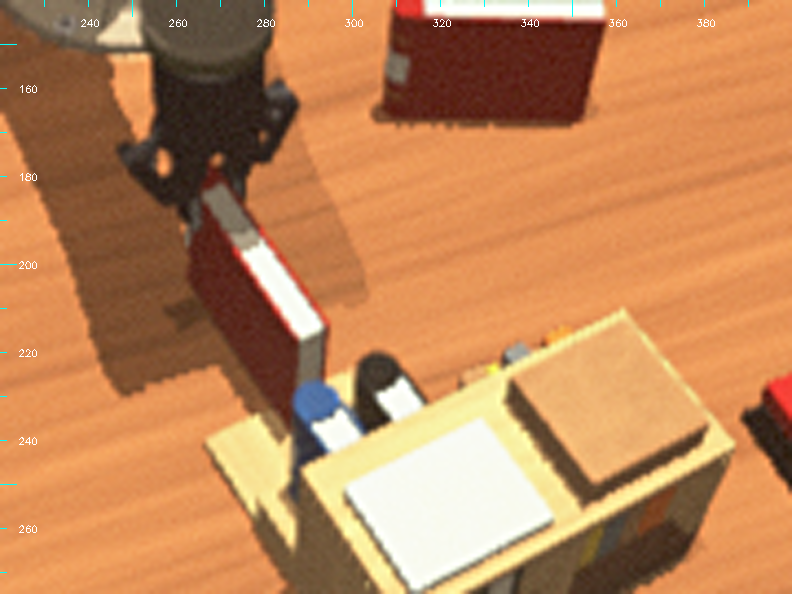

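```bash
python3 - <<'E'
from fit import *
rk=[.6356,-.0058,.1629]
s=load("scene3"); d=load("side3"); crop(s,260,170,330,245,8,"e3"); crop(d,245,180,345,250,7.9,"e4")
L=(-.262+.061)
for z0 in (.012,.016,.020): print((proj(s,T(rk,[(L+.085,-.013,z0+.12),(L+.085,.013,z0+.12),(L+.085,-.013,z0)]))+.5).round(1).tolist(), (proj(d,T(rk,[(L+.085,-.013,z0+.12),(L+.085,-.013,z0)]))+.5).round(1).tolist())
r=.015
for y in(-.0246,.024): print((proj(s,T(rk,[(-.085,y,.132),(-.07,y-r,.132),(-.07,y+r,.132)]))+.5).round(1).tolist())
E
```

```text
[[288.2, 218.8], [295.8, 215.2], [287.0, 239.9]] [[304.3, 190.8], [302.2, 229.5]]
[[288.2, 218.0], [295.8, 214.5], [287.1, 239.2]] [[304.4, 189.5], [302.3, 228.3]]
[[288.3, 217.3], [295.9, 213.7], [287.1, 238.6]] [[304.4, 188.1], [302.4, 227.0]]
[[290.1, 228.2], [288.2, 234.2], [297.2, 229.9]]
[[304.5, 221.4], [302.8, 227.3], [311.6, 223.1]]
```

View pics/e3.png

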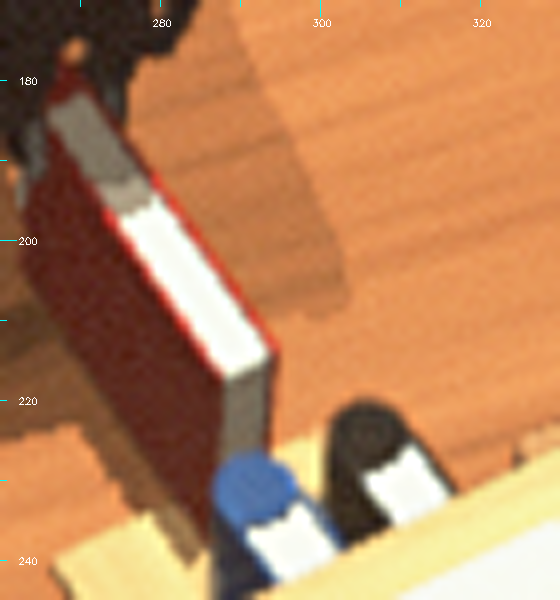

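View pics/e4.png

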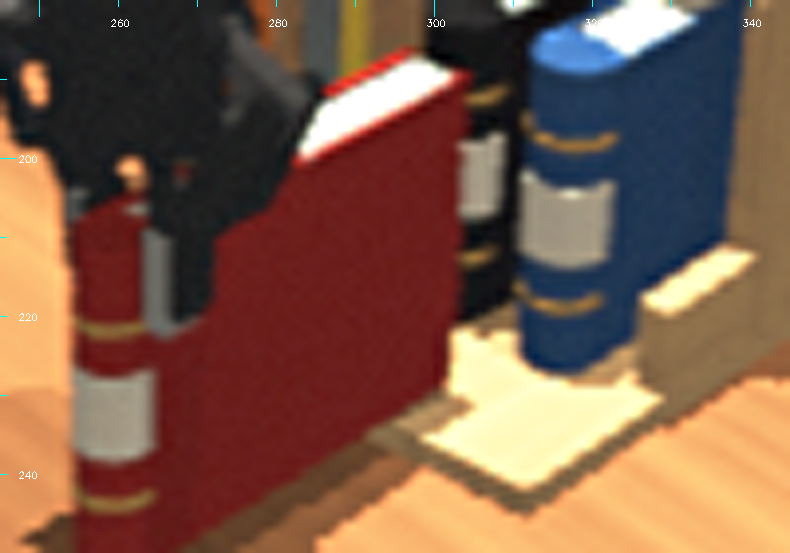

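The red is lined up with the gap: the scene view puts its page corners at (287.5,217) and (294.3,214), between blue and black. I'll insert in small force-checked steps.

```bash
cat > s4.py <<'E'
from plant import manip
from fit import *
import math
rk=[.6356,-.0058,.1629]; o=[math.pi,0,rk[2]+math.pi/2]
Rk=np.array([[math.cos(rk[2]),math.sin(rk[2])],[-math.sin(rk[2]),math.cos(rk[2])]])
try:
    for x in list(np.arange(-.247,-.103,.0145))+[-.103]:
        P=T(rk,[(x,0,.081)])[0]; manip.movel(P.tolist(),o,speed=.06)
        f=np.array(manip.read_wrist_force()); fl=Rk@f[:2]
        print(round(x,3),"F rack",fl.round(1),f[2].round(1))
        if abs(fl[0])>25 or abs(fl[1])>20: print("STOP");break
    print(manip.read_t(),manip.read_position(),manip.read_grip_width(),manip.read_ft_torque())
    for n in["side","scene"]:
        c=manip.capture(n); pickle.dump(c,open(f"pics/{n}4.pkl","wb"))
    crop(load("side4"),230,140,370,245,5.7,"g1");crop(load("scene4"),240,170,340,245,7.9,"g2")
except manip.MotionError as e: print("ERR",e)
E
python3 s4.py
```

```text
-0.247 F rack [-0.4  0.5] -2.9
-0.232 F rack [-0.5  0.3] -3.5
-0.218 F rack [ 0.9 -0. ] -2.8
-0.203 F rack [1.  1.2] -3.6
-0.189 F rack [0.3 0.4] -3.2
-0.174 F rack [-0.2 -0.1] -3.0
-0.16 F rack [-0.3  0.6] -2.9
-0.145 F rack [0.  0.4] -3.2
-0.131 F rack [0.9 0.5] -2.5
-0.116 F rack [0.4 0.5] -3.3
-0.103 F rack [0.7 0.5] -2.7
14.6167 [ 0.53451457 -0.02254102  0.08100027] 0.29124420765193293 [0.20302519 0.1388813  0.13720101]
```

View pics/g1.png

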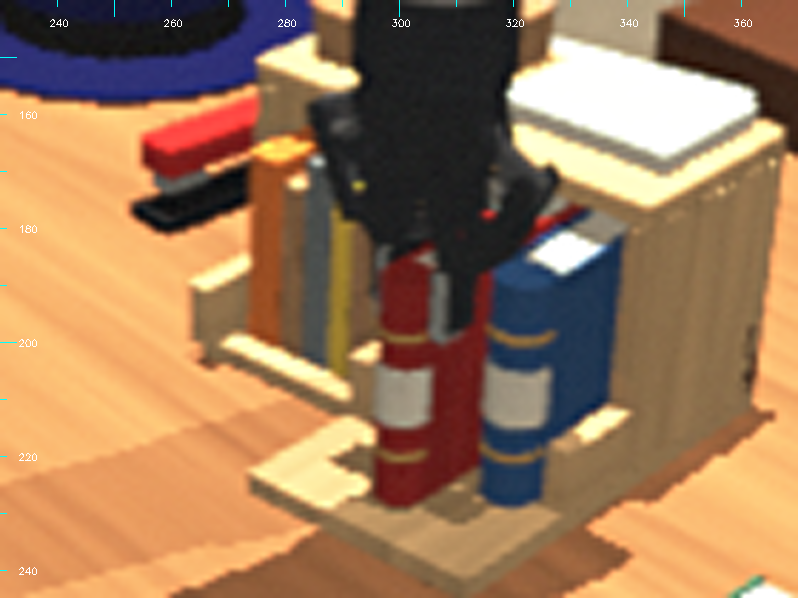

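View pics/g2.png

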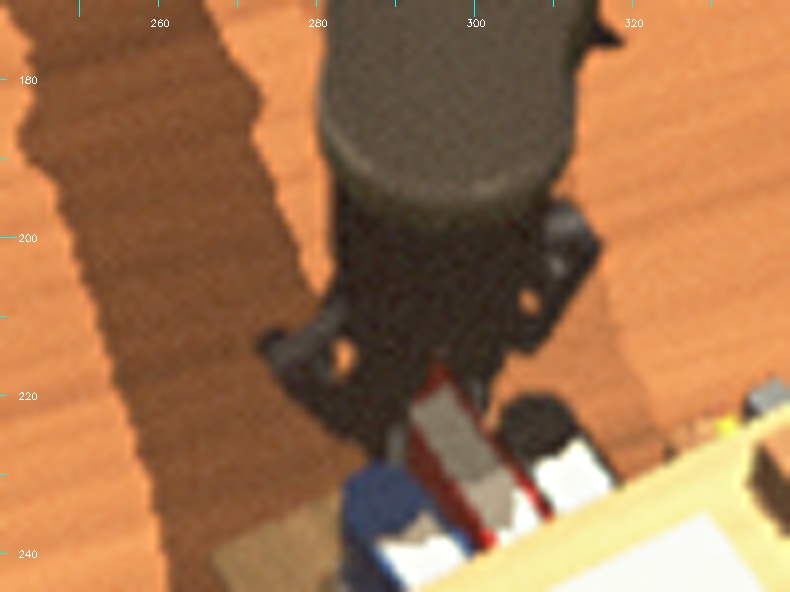

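```bash
cat > s5.py <<'E'
from plant import manip
from fit import *
import math
rk=[.6356,-.0058,.1629]; o=[math.pi,0,rk[2]+math.pi/2]
try:
    for z in (.080,.079,.078,.077,.076,.075):
        P=T(rk,[(-.103,0,z)])[0]; manip.movel(P.tolist(),o,speed=.02)
        f=manip.read_wrist_force(); print(z,np.round(f,1))
        if f[2]>3: break
    manip.gripper_to(.40,effort=40); print("w",manip.read_grip_width(),np.round(manip.read_wrist_force(),1))
    P=T(rk,[(-.172,0,z+.002)])[0]; manip.movel(P.tolist(),o,speed=.08)
    manip.gripper_to(0.,effort=40)
    print(manip.read_t(),np.round(manip.read_wrist_force(),1),manip.read_grip_width())
    for n in["side","scene","wrist"]:
        c=manip.capture(n); pickle.dump(c,open(f"pics/{n}5.pkl","wb")); cv2.imwrite(f"pics/{n}5.png",cv2.resize(c["frame"][:,:,::-1],(800,600)))
    crop(load("side5"),230,140,370,245,5.7,"i1")
except manip.MotionError as e: print("ERR",e)
E
python3 s5.py
```

```text
0.08 [ 0.1  0.6 -3. ]
0.079 [-0.   0.9 -3.5]
0.078 [-3.6 -0.4  4.5]
w 0.4023498175266154 [-0.2  0.1  0.1]
17.1667 [ 0.2 -0.9 -0.7] -0.00014333472105048782
```

View pics/i1.png

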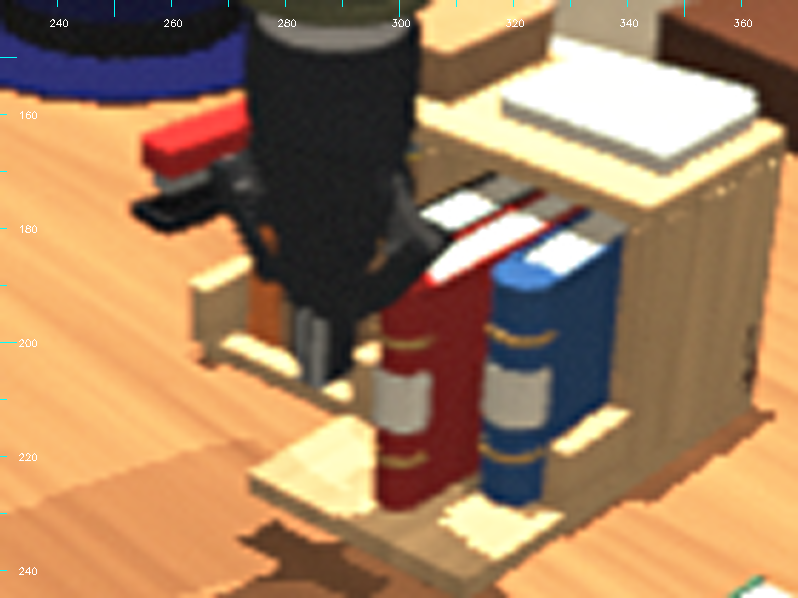

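View pics/wrist5.png

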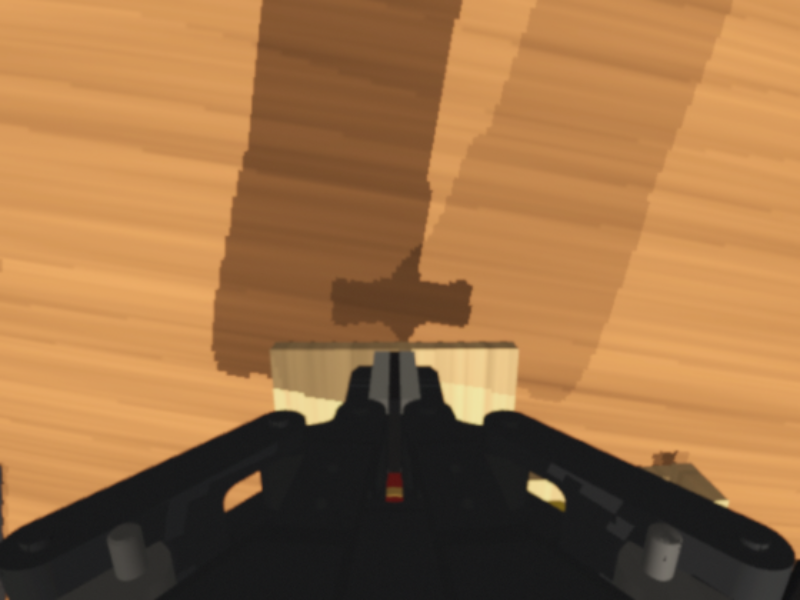

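Red stands on its own between blue and black (side view: red spine at (300,205), blue at (322,205)). Next, a force-checked push on the spine with shut fingers.

```bash
cat > s6.py <<'E'
from plant import manip
from fit import *
import math
rk=[.6356,-.0058,.1629]; o=[math.pi,0,rk[2]+math.pi/2]
Rk=np.array([[math.cos(rk[2]),math.sin(rk[2])],[-math.sin(rk[2]),math.cos(rk[2])]])
def F():
    f=np.array(manip.read_wrist_force()); return np.r_[Rk@f[:2],f[2]]
try:
    for x in [-.15,-.14,-.135,-.125,-.117,-.11,-.106]+list(np.arange(-.104,-.084,.001)):
        P=T(rk,[(x,0,.080)])[0]; manip.movel(P.tolist(),o,speed=.04 if x<-.105 else .015)
        f=F(); print(round(x,3),f.round(1),(Rk@(np.array(manip.read_position())[:2]-rk[:2])).round(4))
        if f[0]<-14: print("STOP");break
    print(manip.read_t())
    for n in["side","scene"]:
        c=manip.capture(n); pickle.dump(c,open(f"pics/{n}6.pkl","wb"))
    crop(load("side6"),230,140,370,245,5.7,"j1");crop(load("scene6"),250,190,350,265,7.9,"j2")
except manip.MotionError as e: print("ERR",e)
E
python3 s6.py
```

```text
-0.15 [ 0.5 -0.6  1.2] [-1.502e-01 -1.000e-04]
-0.14 [ 0.1 -0.7  0.2] [-0.1398 -0.    ]
-0.135 [ 0.   0.9 -0.4] [-0.1348  0.    ]
-0.125 [-0.7  0.6 -0.7] [-0.1244  0.    ]
-0.117 [-0.4  1.4  0.4] [-0.1165  0.    ]
-0.11 [0.3 0.3 0.3] [-0.1095  0.    ]
-0.106 [-0.2 -0.1 -0.8] [-0.1056  0.    ]
-0.104 [-1.4  0.   0.8] [-0.1041 -0.    ]
-0.103 [-2.5  0.6  0.2] [-0.1031 -0.    ]
-0.102 [-1.4  0.4  0.7] [-0.1019  0.    ]
-0.101 [-2.3 -0.  -0.1] [-0.1008  0.    ]
-0.1 [-3.   0.3  0.6] [-0.0999  0.    ]
-0.099 [-1.9  0.1  0.5] [-0.0989 -0.    ]
-0.098 [-2.   1.2  0.3] [-0.0979  0.    ]
-0.097 [-4.8  0.2  2. ] [-0.0977 -0.    ]
-0.096 [-9.4  0.4  7. ] [-0.0977 -0.    ]
-0.095 [-14.2   1.2   9.3] [-0.0978 -0.    ]
STOP
22.55
```

View pics/j1.png

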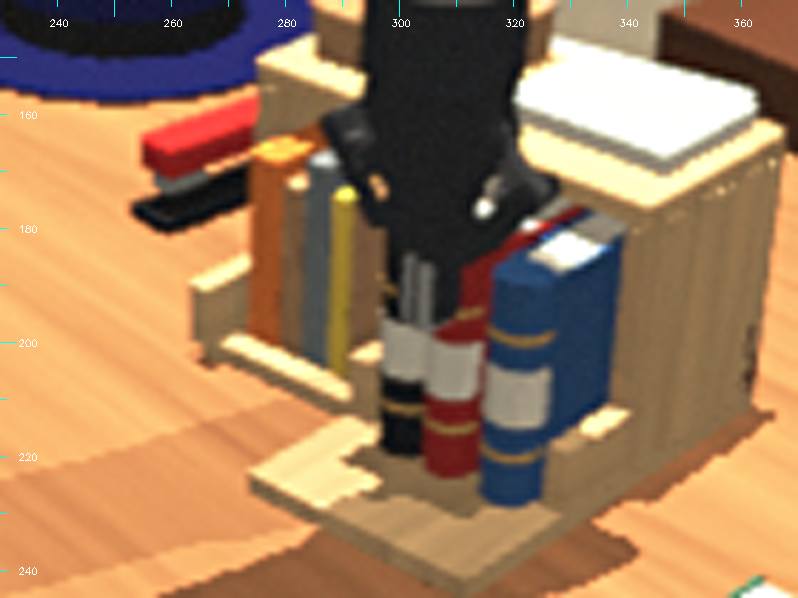

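View pics/j2.png

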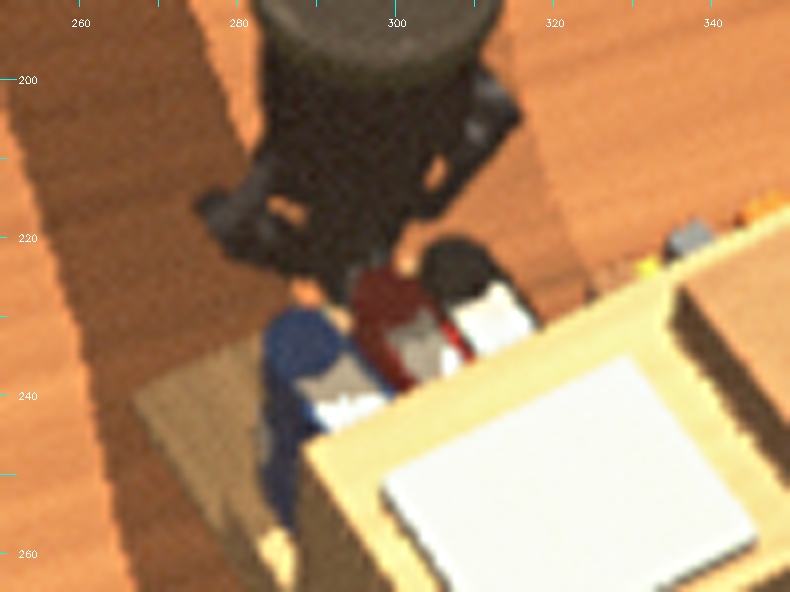

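It stopped hard at tool x = -97.7 mm, which puts the spine at about -86 mm. I'll back off and check against the neighbours with the wrist camera.

```bash
cat > s7.py <<'E'
from plant import manip
from fit import *
import math
rk=[.6356,-.0058,.1629]; o=[math.pi,0,rk[2]+math.pi/2]
Rk=np.array([[math.cos(rk[2]),math.sin(rk[2])],[-math.sin(rk[2]),math.cos(rk[2])]])
try:
    for x in (-.094,-.093):
        P=T(rk,[(x,0,.080)])[0]; manip.movel(P.tolist(),o,speed=.015)
        f=np.array(manip.read_wrist_force()); print(x,(Rk@f[:2]).round(1),f[2].round(1),(Rk@(np.array(manip.read_position())[:2]-rk[:2])).round(4))
    P=T(rk,[(-.17,0,.080)])[0]; manip.movel(P.tolist(),o,speed=.08)
    P=T(rk,[(-.19,0,.25)])[0]; manip.movel(P.tolist(),o,speed=.15)
    manip.wait(.2); print(manip.read_t())
    for n in["side","scene","wrist"]:
        c=manip.capture(n); pickle.dump(c,open(f"pics/{n}7.pkl","wb")); cv2.imwrite(f"pics/{n}7.png",cv2.resize(c["frame"][:,:,::-1],(800,600)))
    crop(load("side7"),260,140,370,245,5.7,"k1");crop(load("scene7"),260,200,340,305,5.7,"k2");crop(load("wrist7"),215,200,345,355,3.87,"k3");crop(load("wrist7"),225,280,335,355,7.2,"k4")
except manip.MotionError as e: print("ERR",e)
E
python3 s7.py
```

```text
-0.094 [-18.8   1.9] 12.7 [-0.0978 -0.    ]
-0.093 [-23.3   1.6] 15.1 [-0.0978 -0.0001]
25.75
```

View pics/k1.png

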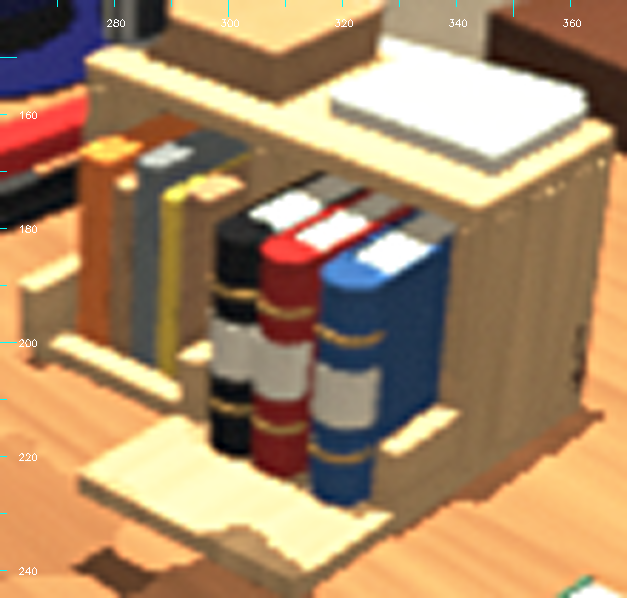

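View pics/k2.png

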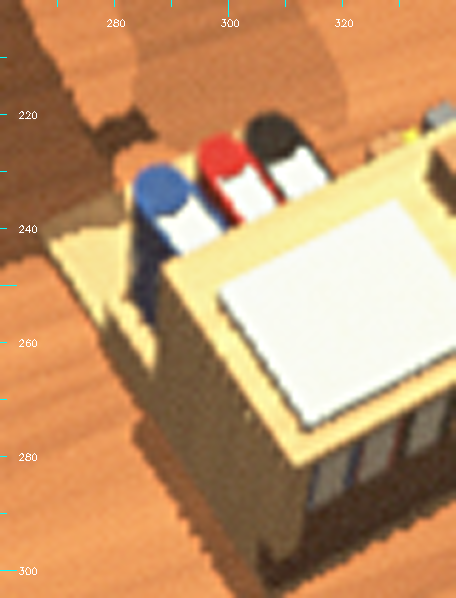

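View pics/k4.png

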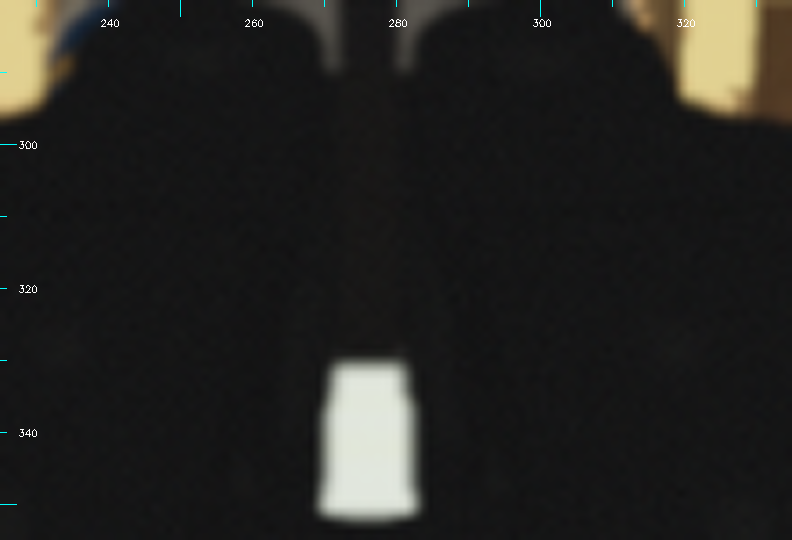

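View pics/wrist7.png

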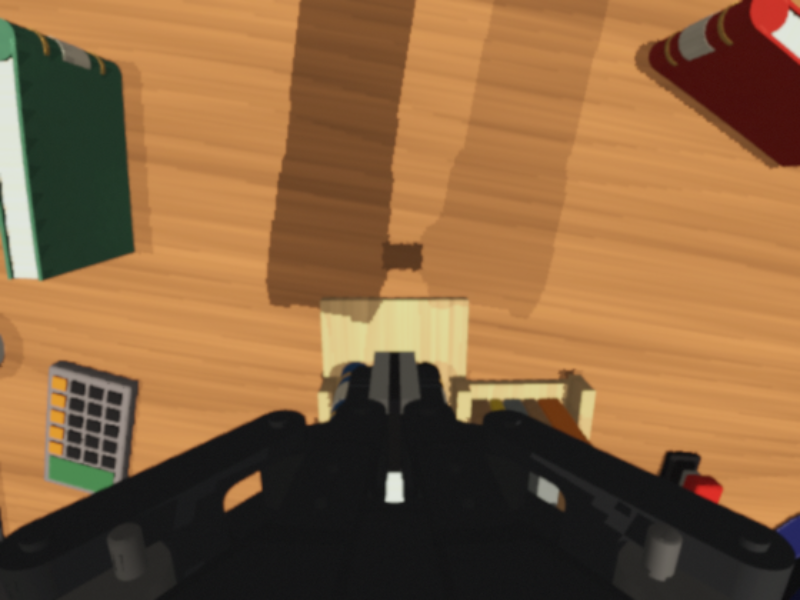

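```bash
cat > s8.py <<'E'
from plant import manip
from fit import *
manip.gripper_to(1.0); print(manip.read_t())
c=manip.capture("wrist"); pickle.dump(c,open("pics/w8.pkl","wb"))
crop(c,225,280,335,355,7.2,"l1")
E
python3 s8.py
```

```text
26.6833
```

View pics/l1.png

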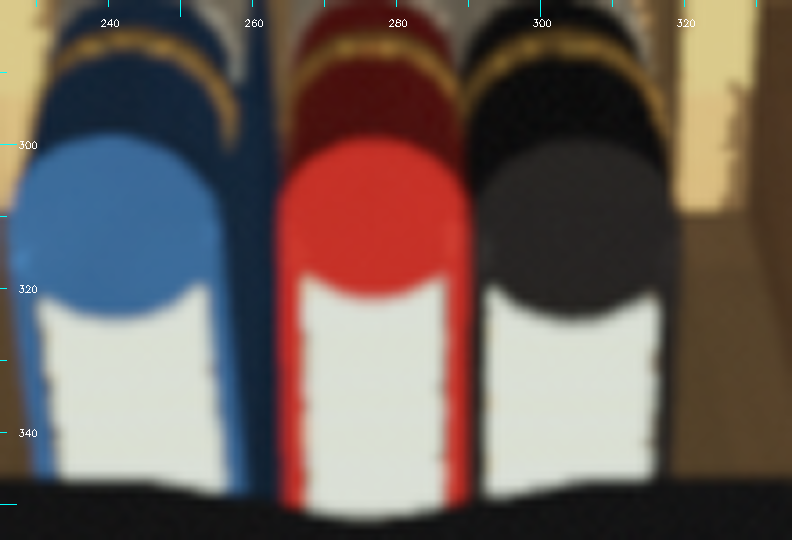

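```bash
cat > f3.py <<'E'
from fit import *
a=load("w8"); 
W=.068
rk=[.6356,-.0058,.1629]
r=.015
res={}
for n,r,ob in [("blue",.015,[(240.5,298.4),(226.2,312),(255.8,312)]),("red",.013,[(276.7,298.6),(263.2,312),(290,312)]),("black",.015,[(304.7,298.8),(290.5,312),(319.3,312)])]:
    # yaw from edges: fit with side slope
    o=[(a,(-.085,0,.132),ob[0]),(a,(-.07,-r,.132),ob[1]),(a,(-.07,r,.132),ob[2])]
    e={"blue":(258.3,229.8),"red":(290.3,263.8),"black":(316.8,None)}
    f=lambda p: np.concatenate([proj(c,T(p,X))[0]-(np.array(uv)-.5) for c,X,uv in o])
    best=None
    for yaw in np.arange(-.12,.121,.01):
        g=least_squares(lambda q:f([q[0],q[1],rk[2]+yaw]),rk[:2]); p=[g.x[0],g.x[1],rk[2]+yaw]
        # predicted edge at row 340
        t=np.linspace(-.07,0,50); L=proj(a,T(p,[(x,-r,.132) for x in t]))+.5; R=proj(a,T(p,[(x,r,.132) for x in t]))+.5
        l=np.interp(340,L[:,1],L[:,0]); q=np.interp(340,R[:,1],R[:,0])
        tgt={"blue":(229.5,257.3),"red":(263.8,290.3),"black":(None,317)}[n]
        er=sum((u-v)**2 for u,v in zip((l,q),tgt) if v is not None)
        if best is None or er<best[0]: best=(er,yaw,p)
    p=best[2]; Lc=T([0,0,-rk[2]],[[p[0]-rk[0],p[1]-rk[1],0]])[0]; sp=T([0,0,-rk[2]],[T(p,[(-.085,0,0)])[0]-[rk[0],rk[1],0]])[0]
    pg=T([0,0,-rk[2]],[T(p,[(.085,0,0)])[0]-[rk[0],rk[1],0]])[0]
    print(n,"yaw rel",round(best[1],3),"err",round(best[0],2),"centre",Lc[:2].round(4),"spine",sp[:2].round(4),"page",pg[:2].round(4))
    res[n]=p
th=np.linspace(np.pi/2,3*np.pi/2,9)
pts=[]; ps=[]; pc=[]
sd=load("side7"); sc=load("scene7")
for n,p in res.items():
    r=.013 if n=="red" else .015
    X=[(-.085+r+r*np.cos(k),r*np.sin(k),z) for k in th for z in (.012,.132)]
    pts+=proj(a,T(p,X)).tolist(); ps+=proj(sd,T(p,X)).tolist(); pc+=proj(sc,T(p,X)).tolist()
crop(a,220,240,330,355,5.2,"m1",pts); crop(sd,270,160,350,240,7.4,"m2",ps)
E
python3 f3.py
```

```text
blue yaw rel 0.03 err 0.4 centre [-0.0003 -0.0337] spine [-0.0853 -0.0363] page [ 0.0846 -0.0312]
red yaw rel 0.01 err 1.38 centre [-0.0003  0.001 ] spine [-0.0853  0.0001] page [0.0847 0.0018]
black yaw rel -0.03 err 0.0 centre [-0.0002  0.0265] spine [-0.0851  0.029 ] page [0.0848 0.0239]
```

View pics/m1.png

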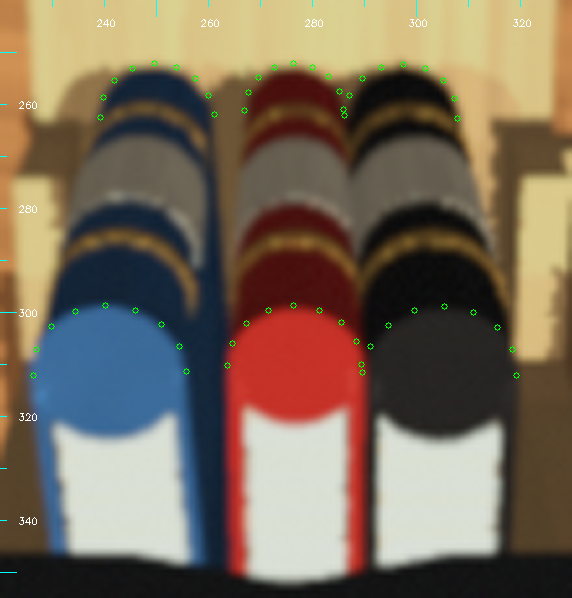

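View pics/m2.png

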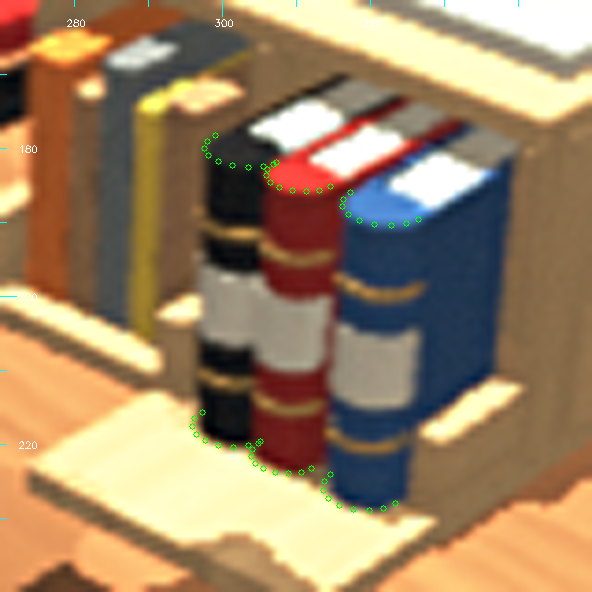

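```bash
python3 - <<'E'
from plant import manip
from fit import *
a=load("scene0")["frame"].astype(int); c=manip.capture("scene"); b=c["frame"].astype(int)
m=(abs(a-b).max(2)>50).astype(np.uint8)*255
cv2.imwrite("pics/diff.png",np.hstack([m[:,:,None].repeat(3,2)[:, :400],c["frame"][:,:400,::-1]]))
print(np.round(manip.read_wrist_force(),1),manip.read_t())
manip.close_job()
E
```

```text
[ 0.7 -0.4 -0.3] 26.7833
the job is handed in; nothing more can be done
```

View pics/diff.png

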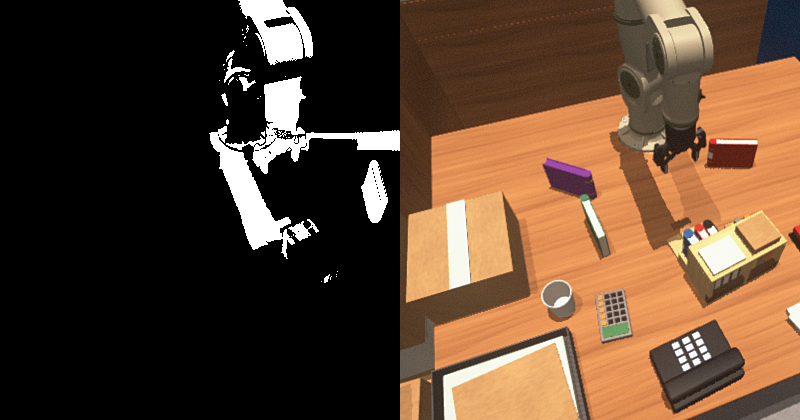

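The red ledger is filed between the blue and black ledgers, spine outwards and pushed home, and I handed the job in at 26.8 s. I took the red one farther from the base. I gripped it near its spine and slid it into the gap until the fingers neared the neighbours' spines. Then I let go and pushed the spine with shut fingers until it stopped hard, at about 23 N.

**Last checks:**
- **Fit:** in the final wrist view all three ledgers stand upright with their spines in line at x ≈ -85 mm. The red's page edge is at about +85 mm, the face of the back stop. I took that from the spine fit and the hard stop; I did not see the contact itself.
- **Neighbours:** blue and black were spread to about y = -34 and +26 mm, each turned by less than about 2°.
- **Everything else:** comparing the first and last scene pictures, only the arm, its shadow, the red ledger and the filed books changed. That comparison covered the left 400 of 560 pixel columns. It takes in the green and purple ledgers, the other red ledger, the cup and the calculator, but only part of the stapler, which I did not check separately.
- **Robot:** clear of everything at hand-in, with the wrist force below 1 N.

**Disagreements:** the scene and wrist cameras differed by about 4 mm on the rack's x position, so I relied on the contact force for the final depth. The push also read some upward force at the stop (up to 15 N) along with the forward force, and I did not look into why.

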